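# Open a stuck specimen dish and bring the magnifier over it

## Robot

A 6-joint arm with a two-finger parallel gripper is mounted at the origin on the work surface. World frame = base frame: x ahead of the robot, y to its left, z up, the work surface at z = 0. Lengths are in m, angles in rad, forces in N, time in s.
With the tool pointing down it reaches from about 0.3 to 0.775 m from the base axis. Payload 14.6 kg.
Tool frame: the origin (TCP) lies on the centre line of the jaws, within the pads' length; the fingertips stand 17 mm ahead of it and the grasp point (between the pads) lies 2 mm behind it; z points along the fingers, y is the line along which they close (so a half turn about z gives the same grasp; the last joint's range is limited). The gripper opens to 85 mm and grips with 20 to 120 N. Pads are 22 mm wide; open, the fingers measure 114 mm over their backs; the gripper's body (76 mm by 85 mm) begins 54 mm behind the grasp point. The pads swing forward as they close: fully open they stand 13 mm farther back than shut.
Start: joints at [1.168, 0.3, 1.521, -0, 1.321, -0.067], TCP at [0.181, 0.519, 0.248] pointing down, gripper open.
Joint ranges: [-3.03, 3.03], [-0.79, 2.21], [0.23, 2.52], [-1.04, 4.18], [0, 3.07], [-2.55, 2.55]. Speed limits (rad/s): [2.22, 2.22, 2.57, 3.14, 3.14, 3.14].

## Interface

Orientations are given as a rotation vector (axis times angle).
In Python, from cell import ctrl, viewer, order gives the robot as it stands (ctrl), with the cameras (viewer) and the job (order).
- The arm moves only by the shell command python3 inch.py, which reads ROWS from standard input. ROWS is a JSON list of rows, 1 to 20 of them, each an object with the fields dx, dy, dz (the shift in normalised numbers (1 is 800 mm)), rz (a turn about the tool's z in parts of the range, where 1.0 means 120 degrees), aperture (the finger opening in m); a field left out counts as zero (the opening has to be given); each row is the pose to reach, as a shift and turn from the pose commanded when the command began, along the tool's axes at that moment; what a row does not reach only later rows make up. A row lasts 1/10 s, in which the tool goes at most 0.05 m and 0.15 rad, less where a joint would pass 70% of its speed; a pose out of reach is approached as far as the arm can. The fingers move at their own pace and stop on an object; the grip force is fixed at half the most. Time passes only in rows, so rows that do not move let the fingers close. It prints the time, the measured TCP pose, the force, the opening and the grip force at its end. No shift or turn number may pass 1 either way. Input that does not fit is refused with a message, and nothing moves.
- ctrl.sense(): the state, without advancing time (a new reading comes with each control period).
- viewer.grab_frame(name): name is "scene" or "top" or "wrist"; returns the picture (420x560x3 uint8, red, green, blue); there is no depth.
- viewer.calibration(name): a dict with "fx", "fy", "cx", "cy" (pixels), "k1" (the pictures are not rectified: a ray, as slopes to the right and down, at radius r is drawn at 1 + k1 r^2 times it, then the intrinsics apply), "rvec" (rotation vector, rad) and "tvec" (3), from world to camera coordinates, as OpenCV has them. Camera axes: x right, y down, z forward; pixel columns grow to the right and rows downward; lengths in m; the calibration is good to about 2 mm. A picture is of the moment at which its call begins: read the wrist's pose just before it. calibration takes no time and is no camera call; for the wrist camera it gives the pose at the moment of the call.
- order.sign_off(): hands the job in; it is judged then, once.
The state is a dict: "clock": time; "q": joint angles; "dq": joint speeds; "effort": joint torques, N m; "position": TCP position; "orientation": TCP orientation; "ft_force": force on the tool from outside, world axes, zero at the start; "torque": the same for the moment, N m; "width": finger opening in m; "grip_force": force on a finger pad.
Only numpy, scipy, OpenCV 4.12 (cv2) and the standard library are available. Lean on these libraries where they do the work, as an engineer would, in place of code of your own. Each camera call takes 0.05 s, during which the arm holds its last target. There are 200 camera calls.

## Task

The blue cap is stuck on the white specimen dish, so lifting it would bring the dish up too: first slide the covered dish along the magnifier stand, fully home under the lips of the steel keeper, then lift the cap straight off so that the dish stays down in the keeper. Set the cap gently on the cork mat, open side down, wholly on it, and only then swing the magnifier lens in over the open dish as far as its stop. Leave the vials and the rest of the clutter where they are and finish with the gripper clear of everything.

Things in the scene. Friction and masses are not known exactly. Their poses are not given: they have to be found in the camera images.
- stand: Magnifier stand, fixed: dark grey block with a white top plate; its flat top (the stage) is 45 mm above the table. Origin on the table under the middle of the keeper. In its own axes the block spans x -75 to 150 mm, y -215 to 80 mm. A white post 22 mm across at x 115, y 0 mm carries the lens arm.
- keeper_mouth (a point): Middle of the mouth of the keeper, a bright steel U on the stage, open to the stand's -y; 35 mm from home, on the stage. Side guides with inner faces 46 mm either side of the middle; lips over them reach in to 35 mm, 8 to 12 mm above the stage. Stop wall 43 mm beyond home, its lip reaches in to 36 mm. Flared guides 12 mm high widen the mouth to 65 mm either side, 35 mm before this point.
- home (a point): Centre of the keeper on the stage surface (45 mm above the table), with the stand's axes: the dish's origin comes here when it is fully home (its foot against the stop wall, at the +y end, is home within 1 mm).
- dish: White round dish, about 230 g, loose on the stage, starting outside the keeper, 115 to 135 mm from home towards the stand's -y. Origin: centre of its underside; z up. Foot: disc 86 mm across, 6 mm thick, sliding between the guides with 3 mm to spare each side and 2 mm under the lips. Wall 53 mm across, up to 36 mm above the underside; three sprung rubber pads in it grip the cap from inside.
- cap: Blue round cap, white disc on top, 60 g, 62 mm across, 26 mm high, over the dish like a petri lid: skirt 22 mm deep, open side down. Origin: centre of its lower rim plane; z up. On the dish the rim is 14 mm and the top 40 mm above the dish's underside, the rim 2 mm above the keeper's lips: pinch it across from above. The seal holds with 5 to 15 N over the first 16 mm: more than the dish weighs.
- mat: Cork mat, light brown, fixed on the table, 100 x 100 x 5 mm; origin: centre of its underside. The cap's resting place. It may have swapped places with the yellow tray.
- lens (a joint): Swing angle of the lens arm about its post, in rad: 0 = lens centred over home, against its stop; grows as the lens swings away towards the stand's +y side (seen from above, clockwise). It starts at 1.1 to 1.45, moves stiffly (about 1 N at the lens) and stays where it is left.
- lens_centre (a point): Centre of the underside of the lens: a black round housing 60 mm across and 24 mm high with clear glass, on a white arm; 76 to 100 mm above the stage (121 to 145 mm above the table), its centre 115 mm from the post's axis. Push it on its side.
- tray: Yellow open tray, fixed, 100 x 100 x 18 mm, holding two vials; origin: centre of its underside. Not a place for the cap.
- vial_red: Amber vial with a red top, 25 mm across, 54 mm tall, standing in the tray; origin: centre of its underside.
- vial_white: Amber vial with a white top, 25 mm across, 54 mm tall, standing in the tray; origin: centre of its underside.
- bottle: White bottle, 64 mm across, 150 mm tall, red cap; origin: centre of its underside.
- jar: Amber jar with a black lid, 60 mm across, 70 mm tall; origin: centre of its underside.
- dishes: Stack of three clear petri dishes, 92 mm across, 46 mm high; origin: centre of its underside.
- tweezers: Steel tweezers lying flat, about 120 mm long, 8 mm wide and 7 mm high; origin on the table under their middle.
- pipette: Blue plastic pipette lying flat, about 130 mm long and up to 16 mm wide and 14 mm high; origin on the table under its middle.

How it is judged:
By the outcome, as a careful person would: the job done as asked, in the order asked, and still so for the second after the job is handed in, with the robot touching nothing.
It also fails if it takes over 64 s, if anything falls off the work surface, if the arm or the gripper's body presses on something with over 40 N, if the wrist force passes 120 N, or if a joint passes its speed limit or range.

## Working session

There is one attempt and no reset: what is moved stays moved. The work goes in short steps, Python scripts to look and compute and a shell command to move; the robot and the scene stay as the last step left them, time stands still between calls to the robot, and variables do not carry over. Pictures are saved under pics/ and viewed, at most 12 in all, crops included, and the job is handed in when it is done.

```bash
ls; mkdir -p pics
cat > h.py <<'E'
import numpy as np, cv2
from cell import ctrl, viewer, order
def snap(n,f,crop=None,s=1):
    im=viewer.grab_frame(n)[:,:,::-1]
    cv2.imwrite('pics/raw_'+f,im)
    if crop: x0,y0,x1,y1=crop; im=im[y0:y1,x0:x1]
    im=cv2.resize(im,None,fx=s,fy=s,interpolation=cv2.INTER_CUBIC); cv2.imwrite('pics/'+f,im)
def ray(c,u,v):
    x,y=(u-c['cx'])/c['fx'],(v-c['cy'])/c['fy']; rd=np.hypot(x,y); r=rd
    for _ in range(30): r=rd/(1+c['k1']*r*r)
    k=r/rd if rd>0 else 1
    R=cv2.Rodrigues(np.array(c['rvec'],float))[0]; t=np.array(c['tvec'],float).ravel()
    return -R.T@t, R.T@np.array([x*k,y*k,1])
def at(c,u,v,z):
    o,d=ray(c,u,v); return (o+d*(z-o[2])/d[2]).round(4)
def proj(c,P):
    R=cv2.Rodrigues(np.array(c['rvec'],float))[0]; p=R@np.array(P,float)+np.array(c['tvec'],float).ravel()
    s=p[:2]/p[2]; s=s*(1+c['k1']*(s@s)); return (s*[c['fx'],c['fy']]+[c['cx'],c['cy']]).round(1)
def tool(P):
    s=ctrl.sense(); R=cv2.Rodrigues(np.array(s['orientation'],float))[0]
    return (R.T@(np.array(P)-np.array(s['position']))).round(4)
E
python3 - <<'E'
from h import *
print(ctrl.sense())
for n in('top','scene'): print(n,viewer.calibration(n))
snap('top','top.png',s=1.42)
snap('scene','scene.png',s=1.42)
E
```

```text
cell.py
inch.py
pics
{'clock': 0.0, 'q': array([ 1.16843694e+00,  3.00468229e-01,  1.52159795e+00, -2.83020376e-05,
        1.32069912e+00, -6.66088206e-02]), 'dq': array([ 6.85764191e-04, -5.67903311e-04, -5.81240202e-06, -8.43646970e-04,
        1.15922198e-03, -2.31521646e-04]), 'effort': array([ 3.27900407e-04, -5.43497837e+01, -3.61789834e+01, -7.45030525e-05,
        3.94305767e-03,  7.63655498e-05]), 'position': array([0.18113967, 0.51908204, 0.24771574]), 'orientation': array([-5.24870034e-01, -3.09718716e+00,  1.80145245e-03]), 'ft_force': array([-1.004243  ,  0.85544116, -0.19310748]), 'torque': array([-0.02156707, -0.07054077, -0.03285121]), 'grip_force': 0.0, 'width': 0.08538479975284335}
top {'fx': 402.8524718510143, 'fy': 402.8524718510143, 'cx': 275.8855564024203, 'cy': 210.08077671677216, 'k1': -0.05949040405583526, 'rvec': array([ 2.10864066, -2.15069501,  0.20874084]), 'tvec': array([0.04709278, 0.44096254, 1.23235967])}
scene {'fx': 405.15340956227357, 'fy': 405.15340956227357, 'cx': 279.65669788037667, 'cy': 203.76806677258264, 'k1': -0.030394358390031333, 'rvec': array([ 2.26669202,  1.25681836, -0.3647515 ]), 'tvec': array([-0.2940516 , -0.24731346,  1.25745935])}
```

View pics/top.png

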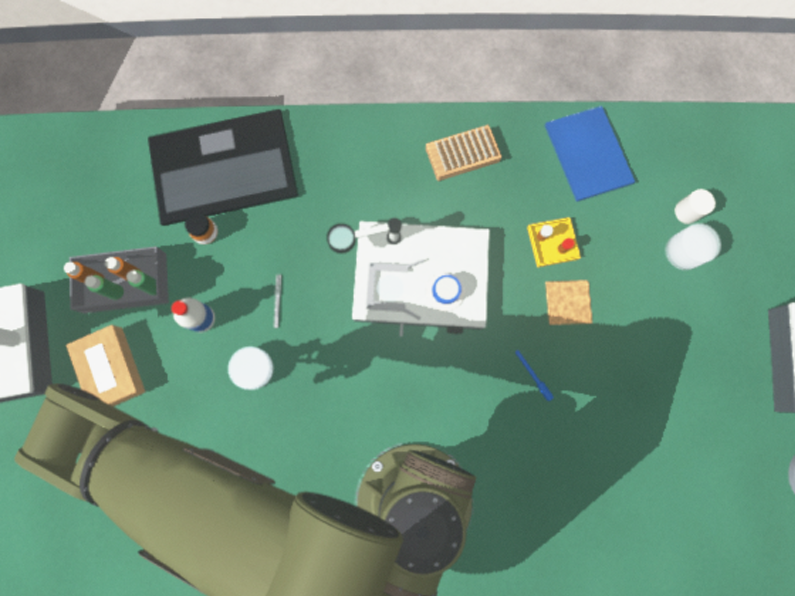

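View pics/scene.png

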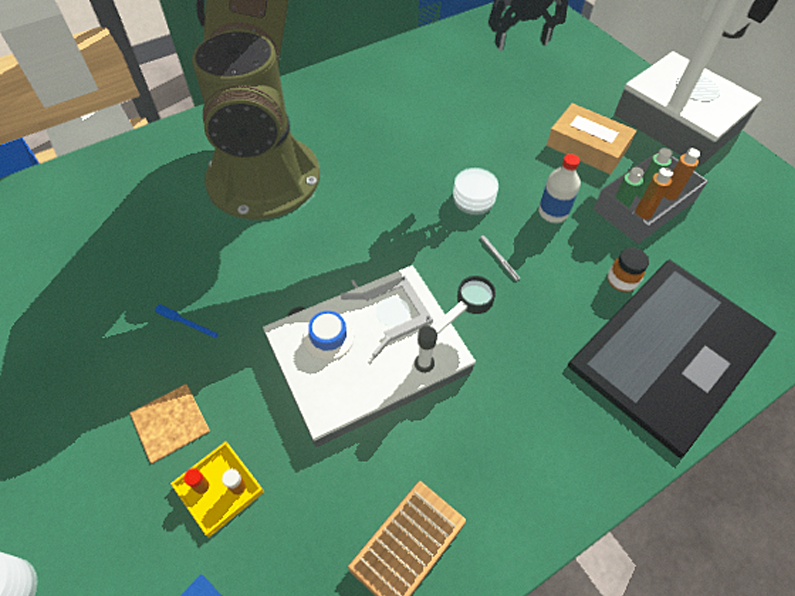

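The top view shows the stand at display px (355–490, 222–326), the cap at (447,289), the keeper around (395,287), the lens at (341,238), the mat at (569,302) and the tray at (554,242). I'll enlarge for measuring.

Run:
```python
from h import *
im=cv2.imread('pics/raw_top.png')[145:245,222:422]
cv2.imwrite('pics/c1.png',cv2.resize(im,None,fx=4,fy=4,interpolation=cv2.INTER_CUBIC))
```

```text
(no output)
```

View pics/c1.png

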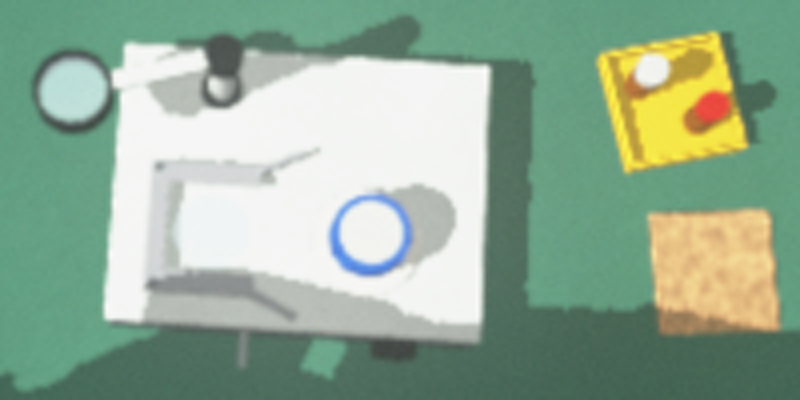

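Crop px (÷4, +222/+145): stage corners (125,43), (490,66), (480,341), (105,320); cap centre (371,234); lens (73,91); mat corners (648,212), (769,209), (780,328), (660,334).

```bash
cat > m.py <<'E'
from h import *
c=viewer.calibration('top')
f=lambda u,v,z: at(c,u/4+222-.375,v/4+145-.375,z)
W=np.array([f(*p,.045)[:2] for p in[(125,43),(490,66),(480,341),(105,320)]])
S=np.array([[.15,.08],[.15,-.215],[-.075,-.215],[-.075,.08]])
ws=W-W.mean(0); ss=S-S.mean(0)
a=np.arctan2((ss[:,0]*ws[:,1]-ss[:,1]*ws[:,0]).sum(),(ss*ws).sum())
R=np.array([[np.cos(a),-np.sin(a)],[np.sin(a),np.cos(a)]]); t=W.mean(0)-R@S.mean(0)
print('yaw',a,'home',t,'resid',(W-(S@R.T+t)).round(4).tolist())
cap=f(371,234,.085); lens=f(73,91,.145)
print('cap',cap,'stand',R.T@(cap[:2]-t))
print('lens',lens,'stand',R.T@(lens[:2]-t))
M=np.array([f(*p,.005) for p in[(648,212),(769,209),(780,328),(660,334)]]);print('mat',M.mean(0),M[:,:2].tolist())
s=ctrl.sense(); print(cv2.Rodrigues(s['orientation'])[0].round(3).tolist())
E
python3 m.py
python3 -c "
from h import *
print(tool([.453,-.0793,.16]), tool([.453,-.0793,.079]))"
```

```text
[-0.4538 -0.4753  0.0883] [-0.4538 -0.4752  0.1693]
```

Careful with the scale: shifts go in shares of 800 mm and turns go in shares of 120 degrees. That gives: -0.475 m / 0.8 = -0.5938, 0.088 m / 0.8 = 0.11, 1.316 rad / 2.0944 = 0.6283.

```bash
echo '[{"dx": -0.5675, "dy": -0.5938, "rz": 0.6283, "aperture": 0.085}, {"dx": -0.5675, "dy": -0.5938, "rz": 0.6283, "aperture": 0.085}, {"dx": -0.5675, "dy": -0.5938, "rz": 0.6283, "aperture": 0.085}, {"dx": -0.5675, "dy": -0.5938, "rz": 0.6283, "aperture": 0.085}, {"dx": -0.5675, "dy": -0.5938, "rz": 0.6283, "aperture": 0.085}, {"dx": -0.5675, "dy": -0.5938, "rz": 0.6283, "aperture": 0.085}, {"dx": -0.5675, "dy": -0.5938, "rz": 0.6283, "aperture": 0.085}, {"dx": -0.5675, "dy": -0.5938, "rz": 0.6283, "aperture": 0.085}, {"dx": -0.5675, "dy": -0.5938, "rz": 0.6283, "aperture": 0.085}, {"dx": -0.5675, "dy": -0.5938, "rz": 0.6283, "aperture": 0.085}, {"dx": -0.5675, "dy": -0.5938, "rz": 0.6283, "aperture": 0.085}, {"dx": -0.5675, "dy": -0.5938, "rz": 0.6283, "aperture": 0.085}, {"dx": -0.5675, "dy": -0.5938, "rz": 0.6283, "aperture": 0.085}, {"dx": -0.5675, "dy": -0.5938, "rz": 0.6283, "aperture": 0.085}, {"dx": -0.5675, "dy": -0.5938, "dz": 0.0375, "rz": 0.6283, "aperture": 0.085}, {"dx": -0.5675, "dy": -0.5938, "dz": 0.075, "rz": 0.6283, "aperture": 0.085}, {"dx": -0.5675, "dy": -0.5938, "dz": 0.11, "rz": 0.6283, "aperture": 0.085}, {"dx": -0.5675, "dy": -0.5938, "dz": 0.11, "rz": 0.6283, "aperture": 0.085}]' | python3 inch.py
python3 - <<'E'
from h import *
s=ctrl.sense();print(s['clock'],s['q'].round(3),s['position'],cv2.Rodrigues(s['orientation'])[0].round(3).tolist())
c=viewer.calibration('wrist');np.save('w1.npy',c,allow_pickle=True);snap('wrist','w1.png',s=1.42)
for P in([.453,-.0793,.085],[.4657,.0414,.045]):print(proj(c,P)*1.42)
print(tool([.453,-.0793,.079]))
E
```

```text
clock: 1.9
position: [0.4517, -0.078, 0.1574]
orientation: [-2.306, -2.126, 0.005]
ft_force: [0.4, -0.5, 0.3]
width: 0.0849
grip_force: 0.0
1.9 [-0.251  0.204  1.87   0.     1.074 -0.17 ] [ 0.45166898 -0.0780495   0.15736141] [[0.081, 0.997, -0.006], [0.997, -0.081, 0.002], [0.001, -0.006, -1.0]]
[394.192 323.192]
[400.156  68.586]
[-0.001   0.0006  0.0806]
```

View pics/w1.png

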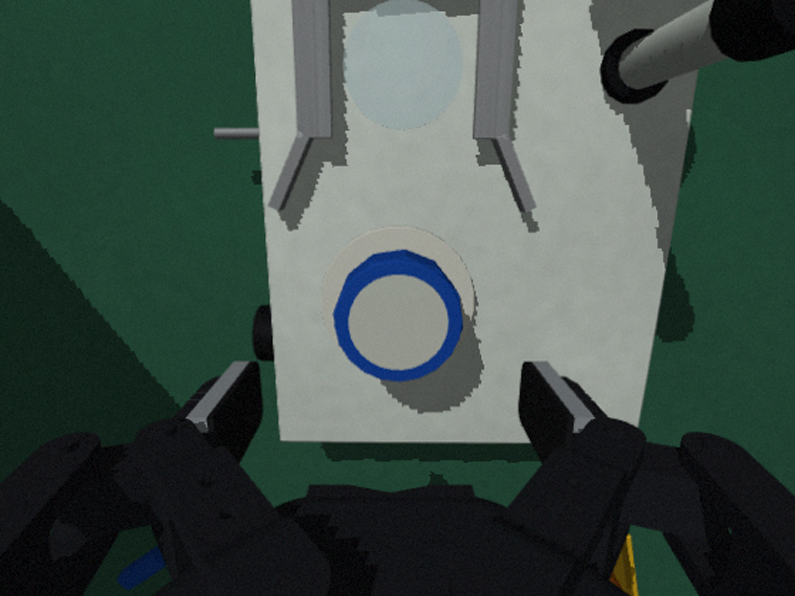

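Wrist view: cap top centre (398,321); keeper lip mouth corners (330,137) and (474,137); guides straight ahead of the cap.

Run:
```python
from h import *
c=np.load('w1.npy',allow_pickle=True).item()
f=lambda u,v,z: at(c,u/1.42,v/1.42,z)
a=f(330,137,.057);b=f(474,137,.057);m=(a+b)/2;d=np.array([.0807,.9967,0]);cap=f(398,321,.085)
n=b-a;print('lips',a,b,np.linalg.norm(n),'home',m+.035*d,'yaw',np.arctan2(n[1],n[0]))
print('cap',cap); s=ctrl.sense();print(s['position'],'tool->cap',tool([cap[0],cap[1],.079]))
h=m+.035*d;r=h-cap;print('stand rel: along',r@d,'across',r@[d[1],-d[0],0])
```

```text
lips [0.4283 0.0106 0.057 ] [0.4994 0.0048 0.057 ] 0.07133617595582202 home [0.4666745 0.0425845 0.057    ] yaw -0.08139501713248466
cap [ 0.455  -0.0784  0.085 ]
[ 0.45269878 -0.07831273  0.15956033] tool->cap [0.0001 0.0025 0.0806]
stand rel: along 0.1215273833 across 0.0018725249999999775
```

Converted, 0.08 m / 0.8 = 0.1, 0.07 m / 0.8 = 0.0875.

```bash
echo '[{"dy": 0.0025, "dz": 0.0375, "aperture": 0.085}, {"dy": 0.0025, "dz": 0.0688, "aperture": 0.085}, {"dy": 0.0025, "dz": 0.0875, "aperture": 0.085}, {"dy": 0.0025, "dz": 0.1, "aperture": 0.085}, {"dy": 0.0025, "dz": 0.1, "aperture": 0.085}, {"dy": 0.0025, "dz": 0.1, "aperture": 0.085}]' | python3 inch.py
python3 - <<'E'
from h import *
snap('scene','s2.png',(150,170,350,320),4)
E
```

```text
clock: 2.55
position: [0.456, -0.079, 0.0815]
orientation: [2.309, 2.129, 0.001]
ft_force: [-0.2, 0.3, 0.5]
width: 0.0851
grip_force: 0.0
```

View pics/s2.png

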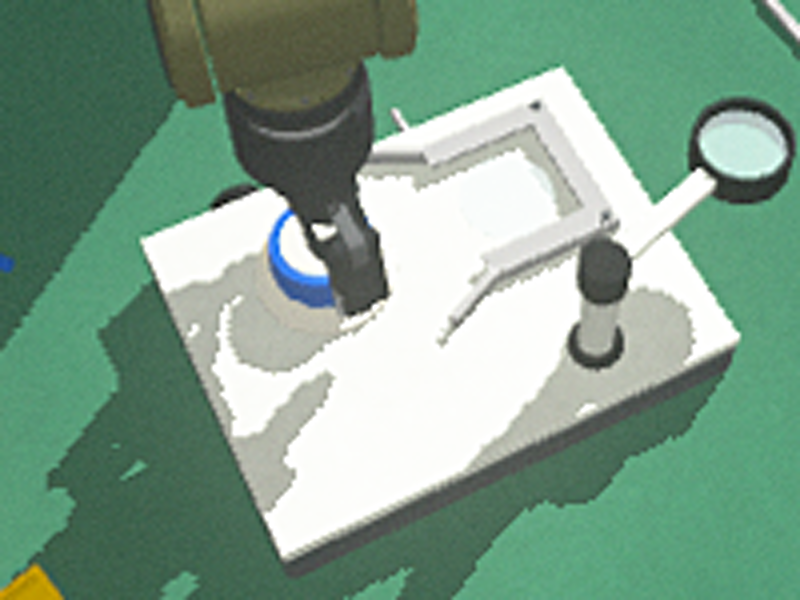

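The fingers straddle the cap (crop px ~(310,255) cap, finger tip at (365,305) above the stage). Close.

Converted, 0.001 m / 0.8 = 0.0013.

```bash
echo '[{"dz": 0.0013, "aperture": 0.07}, {"dz": 0.0013, "aperture": 0.06}, {"dz": 0.0013, "aperture": 0.05}, {"dz": 0.0013, "aperture": 0.05}, {"dz": 0.0013, "aperture": 0.05}, {"dz": 0.0013, "aperture": 0.05}, {"dz": 0.0013, "aperture": 0.05}, {"dz": 0.0013, "aperture": 0.05}]' | python3 inch.py
python3 - <<'E'
from h import *
d=np.array([.081,.9967]);n=np.array([.9967,-.081]);p=ctrl.sense()['position']
for h in([.4657,.0414],[.4667,.0426]):
  r=np.array(h)-p[:2];print('along',r@d,'across',r@n)
  print(tool([h[0],h[1],p[2]]))
E
```

```text
clock: 3.4
position: [0.4556, -0.0791, 0.0805]
orientation: [2.309, 2.129, 0.001]
ft_force: [-6.5, 2.3, 15.6]
width: 0.0613
grip_force: 61.6
along 0.12087082549310205 across 0.0002943689403107285
[ 0.1209  0.0003 -0.    ]
along 0.12214786549310205 across 0.0011938689403107293
[ 0.1221  0.0012 -0.    ]
```

Converted, 0.04 m / 0.8 = 0.05, 0.0008 m / 0.8 = 0.001.

```bash
echo '[{"dy": 0.001, "dz": -0.0006, "aperture": 0.05}, {"dy": 0.001, "dz": -0.0013, "aperture": 0.05}, {"dx": 0.0188, "dy": 0.001, "dz": -0.0013, "aperture": 0.05}, {"dx": 0.0375, "dy": 0.001, "dz": -0.0013, "aperture": 0.05}, {"dx": 0.05, "dy": 0.001, "dz": -0.0013, "aperture": 0.05}, {"dx": 0.05, "dy": 0.001, "dz": -0.0013, "aperture": 0.05}]' | python3 inch.py
```

```text
clock: 4.0
position: [0.4597, -0.0382, 0.0807]
orientation: [2.308, 2.131, 0.001]
ft_force: [0.1, 5.2, 4.5]
width: 0.0605
grip_force: 66.0
```

Converted, 0.06 m / 0.8 = 0.075, 0.05 m / 0.8 = 0.0625.

```bash
echo '[{"dx": 0.0125, "aperture": 0.05}, {"dx": 0.025, "aperture": 0.05}, {"dx": 0.0375, "aperture": 0.05}, {"dx": 0.05, "aperture": 0.05}, {"dx": 0.0625, "aperture": 0.05}, {"dx": 0.075, "aperture": 0.05}, {"dx": 0.075, "aperture": 0.05}]' | python3 inch.py
```

```text
clock: 4.7
position: [0.4646, 0.0215, 0.0806]
orientation: [2.309, 2.13, 0.002]
ft_force: [-0.2, 5.1, 5.4]
width: 0.0609
grip_force: 66.1
```

Converted, 0.018 m / 0.8 = 0.0225, 0.016 m / 0.8 = 0.02.

```bash
echo '[{"dx": 0.0075, "aperture": 0.05}, {"dx": 0.015, "aperture": 0.05}, {"dx": 0.02, "aperture": 0.05}, {"dx": 0.0225, "aperture": 0.05}, {"dx": 0.0225, "aperture": 0.05}]' | python3 inch.py; echo '[{"dx": 0.0013, "aperture": 0.05}, {"dx": 0.0025, "aperture": 0.05}, {"dx": 0.0025, "aperture": 0.05}]' | python3 inch.py
```

```text
clock: 5.2
position: [0.466, 0.0386, 0.0806]
orientation: [2.309, 2.129, 0.001]
ft_force: [0.4, -0.6, 6.3]
width: 0.0611
grip_force: 66.1
clock: 5.5
position: [0.4662, 0.0403, 0.0806]
orientation: [2.309, 2.129, 0.0]
ft_force: [0.2, -4.3, 6.2]
width: 0.0604
grip_force: 66.1
```

```bash
for i in 1 2; do echo '[{"dx": 0.0013, "aperture": 0.05}, {"dx": 0.0025, "aperture": 0.05}, {"dx": 0.0025, "aperture": 0.05}]' | python3 inch.py|grep -E 'pos|ft'; done
```

```text
position: [0.4663, 0.0422, 0.0806]
ft_force: [0.4, -4.8, 5.8]
position: [0.4665, 0.0436, 0.0807]
ft_force: [-0.9, -11.9, 6.0]
```

Converted, 0.002 m / 0.8 = 0.0025, 0.001 m / 0.8 = 0.0013.

```bash
echo '[{"dx": 0.0013, "aperture": 0.05}, {"dx": 0.0025, "aperture": 0.05}, {"dx": 0.0025, "aperture": 0.05}]' | python3 inch.py|grep -E 'pos|ft'
python3 - <<'E'
from h import *
snap('scene','s3.png',(180,170,380,320),4)
E
```

```text
position: [0.4667, 0.0444, 0.0811]
ft_force: [-4.7, -25.0, 14.6]
```

View pics/s3.png

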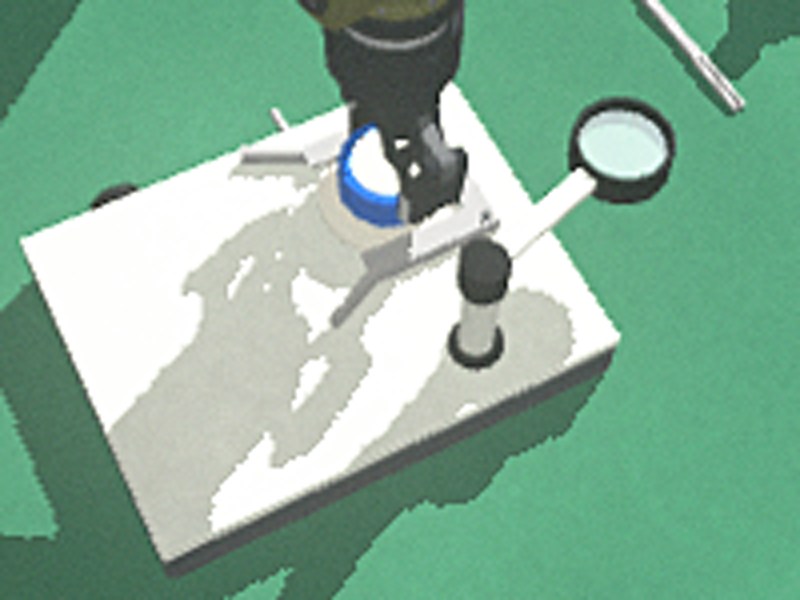

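Picture: cap (385,180) with foot inside the keeper, against the stop (25 N). Relieve the push, then lift slowly.

Converted, -0.0013 m / 0.8 = -0.0016, -0.0008 m / 0.8 = -0.001.

```bash
echo '[{"dx": -0.001, "aperture": 0.05}, {"dx": -0.0016, "aperture": 0.05}, {"dx": -0.0016, "aperture": 0.05}]' | python3 inch.py|grep -E 'pos|ft'
```

```text
position: [0.4666, 0.044, 0.0807]
ft_force: [-0.4, -14.3, 7.9]
```

Converted, -0.0008 m / 0.8 = -0.001.

```bash
echo '[{"dx": -0.001, "aperture": 0.05}, {"dx": -0.001, "aperture": 0.05}]' | python3 inch.py|grep -E 'pos|ft'; echo '[{"dz": -0.0013, "aperture": 0.05}, {"dz": -0.0038, "aperture": 0.05}, {"dz": -0.0063, "aperture": 0.05}, {"dz": -0.0088, "aperture": 0.05}, {"dz": -0.0113, "aperture": 0.05}, {"dz": -0.0113, "aperture": 0.05}]' | python3 inch.py
```

```text
position: [0.4666, 0.0437, 0.0806]
ft_force: [-0.4, -8.5, 5.5]
clock: 7.55
position: [0.4653, 0.0439, 0.088]
orientation: [-2.309, -2.129, 0.004]
ft_force: [2.0, -7.9, -14.1]
width: 0.0606
grip_force: 70.9
```

Converted, -0.012 m / 0.8 = -0.015, -0.009 m / 0.8 = -0.0113.

```bash
echo '[{"dz": -0.0038, "aperture": 0.05}, {"dz": -0.0075, "aperture": 0.05}, {"dz": -0.0113, "aperture": 0.05}, {"dz": -0.015, "aperture": 0.05}, {"dz": -0.015, "aperture": 0.05}]' | python3 inch.py|grep -E 'pos|ft|wid';echo '[{"dz": -0.005, "aperture": 0.05}, {"dz": -0.01, "aperture": 0.05}, {"dz": -0.015, "aperture": 0.05}, {"dz": -0.025, "aperture": 0.05}, {"dz": -0.05, "aperture": 0.05}, {"dz": -0.075, "aperture": 0.05}, {"dz": -0.1, "aperture": 0.05}, {"dz": -0.1, "aperture": 0.05}]' | python3 inch.py
python3 - <<'E'
from h import *
c=viewer.calibration('wrist')
snap('wrist','w4.png',s=1.42)
for a in range(0,360,90):
  print([ (proj(c,[.4662+r*np.cos(np.radians(a-4.65)),.042+r*np.sin(np.radians(a-4.65)),z])*1.42).tolist() for r,z in((.0265,.081),)])
print(tool([.4337,-.3691,.16]),tool([.4337,-.3691,.04]))
E
```

```text
position: [0.4661, 0.0445, 0.1014]
ft_force: [0.5, -1.8, -1.0]
width: 0.0605
clock: 8.85
position: [0.4672, 0.0446, 0.1841]
orientation: [2.307, 2.128, 0.006]
ft_force: [0.3, 0.5, -0.4]
width: 0.0604
grip_force: 72.4
[[435.79799999999994, 307.572]]
[[387.94399999999996, 260.428]]
[[339.948, 307.71399999999994]]
[[387.94399999999996, 352.30199999999996]]
[-0.4149  0.0006  0.0223] [-4.150e-01  3.000e-04  1.423e-01]
```

View pics/w4.png

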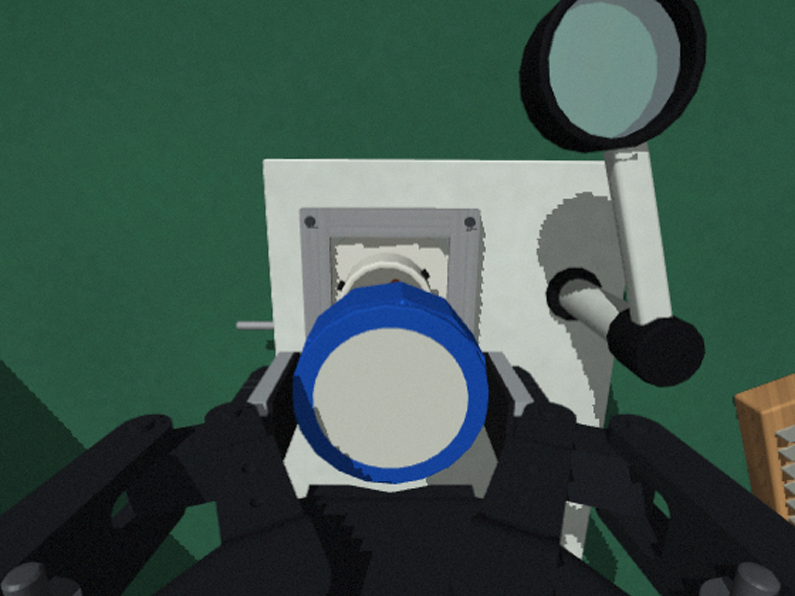

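The dish stayed in the keeper (wall rim at (388,255)), with the blue cap in the jaws at (390,390). Now on to the mat.

Converted, -0.415 m / 0.8 = -0.5188, 0.14 m / 0.8 = 0.175.

```bash
echo '[{"dx": -0.5188, "aperture": 0.05}, {"dx": -0.5188, "aperture": 0.05}, {"dx": -0.5188, "aperture": 0.05}, {"dx": -0.5188, "aperture": 0.05}, {"dx": -0.5188, "aperture": 0.05}, {"dx": -0.5188, "aperture": 0.05}, {"dx": -0.5188, "aperture": 0.05}, {"dx": -0.5188, "aperture": 0.05}, {"dx": -0.5188, "aperture": 0.05}, {"dx": -0.5188, "aperture": 0.05}, {"dx": -0.5188, "dz": 0.0375, "aperture": 0.05}, {"dx": -0.5188, "dz": 0.075, "aperture": 0.05}, {"dx": -0.5188, "dz": 0.1125, "aperture": 0.05}, {"dx": -0.5188, "dz": 0.1438, "aperture": 0.05}, {"dx": -0.5188, "dz": 0.1625, "aperture": 0.05}, {"dx": -0.5188, "dz": 0.175, "aperture": 0.05}, {"dx": -0.5188, "dz": 0.175, "aperture": 0.05}, {"dx": -0.5188, "dz": 0.175, "aperture": 0.05}]' | python3 inch.py
python3 - <<'E'
from h import *
snap('scene','s5.png',(60,240,220,360),5)
print(proj(viewer.calibration('scene'),[.4337,-.3691,.005]))
E
```

```text
clock: 10.7
position: [0.433, -0.3693, 0.0422]
orientation: [2.308, 2.129, 0.0]
ft_force: [0.1, -0.6, -0.3]
width: 0.0608
grip_force: 72.4
[118.8 296.9]
```

View pics/s5.png

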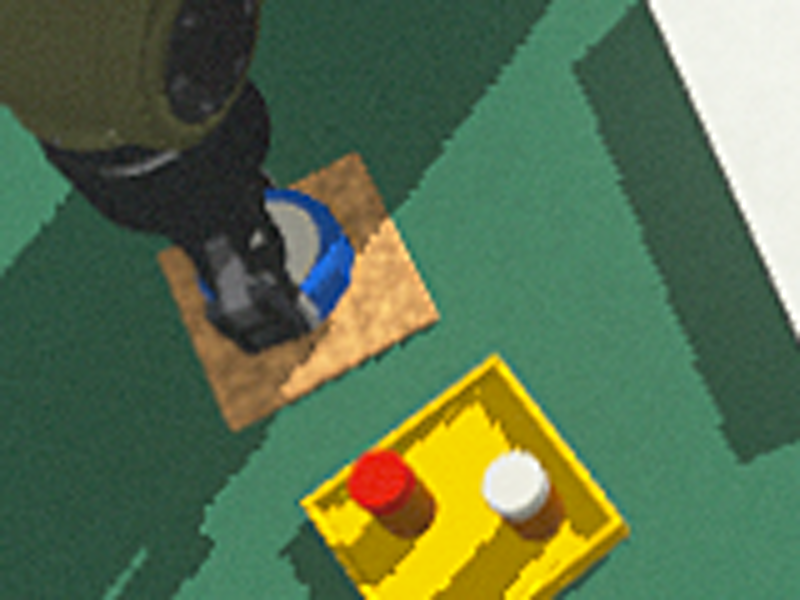

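The cap (crop ~(280,255)) is centred over the mat, clear of the tray. Lower gently until it touches.

Converted, 0.013 m / 0.8 = 0.0163, 0.011 m / 0.8 = 0.0138.

```bash
echo '[{"dz": 0.005, "aperture": 0.05}, {"dz": 0.01, "aperture": 0.05}, {"dz": 0.0138, "aperture": 0.05}, {"dz": 0.0163, "aperture": 0.05}, {"dz": 0.0163, "aperture": 0.05}]' | python3 inch.py|grep -E 'pos|ft';echo '[{"dz": 0.0013, "aperture": 0.05}, {"dz": 0.0025, "aperture": 0.05}, {"dz": 0.0025, "aperture": 0.05}]' | python3 inch.py|grep -E 'pos|ft'
```

```text
position: [0.4325, -0.3691, 0.0279]
ft_force: [0.3, 0.0, 0.3]
position: [0.4327, -0.3692, 0.0268]
ft_force: [-3.3, 1.4, 5.9]
```

```bash
echo '[{"aperture": 0.065}, {"aperture": 0.07}, {"aperture": 0.075}, {"aperture": 0.078}, {"aperture": 0.078}, {"aperture": 0.078}]' | python3 inch.py|grep -E 'pos|ft|wid';echo '[{"dz": -0.0125, "aperture": 0.078}, {"dz": -0.0375, "aperture": 0.078}, {"dz": -0.075, "aperture": 0.078}, {"dz": -0.125, "aperture": 0.078}, {"dz": -0.175, "aperture": 0.078}, {"dz": -0.225, "aperture": 0.078}, {"dz": -0.225, "aperture": 0.078}]' | python3 inch.py
python3 - <<'E'
from h import *
im=viewer.grab_frame('top')[:,:,::-1];cv2.imwrite('pics/raw_t6.png',im)
a=cv2.resize(im[145:245,222:422],None,fx=4,fy=4,interpolation=cv2.INTER_CUBIC);cv2.imwrite('pics/t6.png',a)
E
```

```text
position: [0.4326, -0.3692, 0.0262]
ft_force: [0.1, 0.4, 0.4]
width: 0.0778
clock: 12.85
position: [0.4338, -0.3703, 0.2128]
orientation: [2.302, 2.123, 0.001]
ft_force: [-0.1, 0.2, -0.3]
width: 0.078
grip_force: 0.0
```

View pics/t6.png

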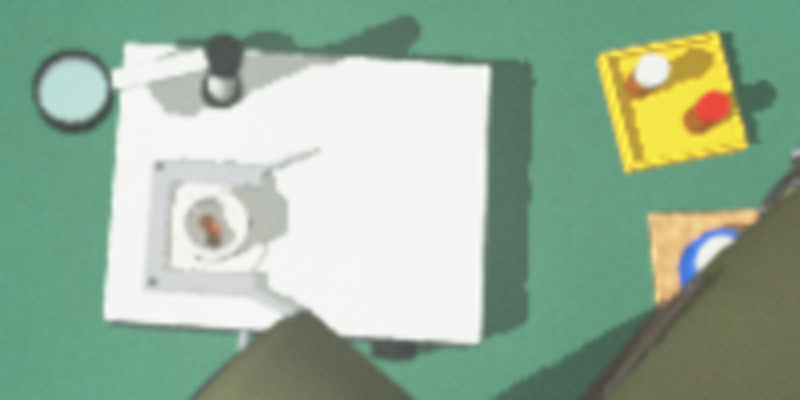

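Dish sits in the keeper (rim centre ≈(211,225)) and the cap is on the mat at ≈(718,262). Check the dish against home, the post height, and compute the lens-push waypoints.

```bash
cat > p.py <<'E'
from h import *
c=viewer.calibration('top'); H=np.array([.4662,.042]);a=-.081
R=np.array([[np.cos(a),-np.sin(a)],[np.sin(a),np.cos(a)]])
f=lambda u,v,z: at(c,u/4+222-.375,v/4+145-.375,z)
S=lambda p:(R.T@(p[:2]-H)).round(4)
print('dish rim',S(f(211,225,.081)),'post knob for z',[(z,S(f(223,50,z))) for z in(.13,.15,.17,.19)])
L=lambda th:np.array([.115-.115*np.cos(th),.115*np.sin(th)])
s=ctrl.sense();print(s['position'])
for th in(1.45,1.2,1.0,.8,.6,.4,.2,0):
    P=H+R@(L(th)+.044*np.array([np.sin(th),np.cos(th)]))
    print(th,P.round(4),tool([P[0],P[1],.138]))
E
python3 p.py
```

```text
dish rim [-0.0032  0.0007] post knob for z [(0.13, array([ 0.1214, -0.0005])), (0.15, array([ 0.1149, -0.0006])), (0.17, array([ 0.1084, -0.0007])), (0.19, array([ 0.1019, -0.0009]))]
[ 0.43316987 -0.36971168  0.20959325]
1.45 [0.6202 0.1494] [0.5327 0.1441 0.0704]
1.2 [0.5901 0.1555] [0.5364 0.1137 0.0702]
1.0 [0.5655 0.1549] [0.5338 0.0892 0.0701]
0.8 [0.5416 0.1494] [0.5264 0.0658 0.07  ]
0.6 [0.5192 0.1393] [0.5145 0.0442 0.07  ]
0.4 [0.4992 0.1249] [0.4986 0.0255 0.07  ]
0.2 [0.4825 0.1069] [0.4793 0.0103 0.07  ]
0 [0.4698 0.0859] [ 0.4573 -0.0007  0.07  ]
```

Converted, 0.533 m / 0.8 = 0.6663, 0.07 m / 0.8 = 0.0875.

```bash
echo '[{"dx": 0.6663, "dy": 0.1825, "dz": -0.0063, "aperture": 0}, {"dx": 0.6663, "dy": 0.1825, "dz": -0.0063, "aperture": 0}, {"dx": 0.6663, "dy": 0.1825, "dz": -0.0063, "aperture": 0}, {"dx": 0.6663, "dy": 0.1825, "dz": -0.0063, "aperture": 0}, {"dx": 0.6663, "dy": 0.1825, "dz": -0.0063, "aperture": 0}, {"dx": 0.6663, "dy": 0.1825, "dz": -0.0063, "aperture": 0}, {"dx": 0.6663, "dy": 0.1825, "dz": -0.0063, "aperture": 0}, {"dx": 0.6663, "dy": 0.1825, "dz": -0.0063, "aperture": 0}, {"dx": 0.6663, "dy": 0.1825, "dz": -0.0063, "aperture": 0}, {"dx": 0.6663, "dy": 0.1825, "dz": -0.0063, "aperture": 0}, {"dx": 0.6663, "dy": 0.1825, "dz": -0.0063, "aperture": 0}, {"dx": 0.6663, "dy": 0.1825, "dz": -0.0063, "aperture": 0}, {"dx": 0.6663, "dy": 0.1825, "dz": -0.0063, "aperture": 0}, {"dx": 0.6663, "dy": 0.1825, "dz": -0.0063, "aperture": 0}, {"dx": 0.6663, "dy": 0.1825, "dz": 0.025, "aperture": 0}, {"dx": 0.6663, "dy": 0.1825, "dz": 0.0625, "aperture": 0}, {"dx": 0.6663, "dy": 0.1825, "dz": 0.0875, "aperture": 0}, {"dx": 0.6663, "dy": 0.1825, "dz": 0.0875, "aperture": 0}, {"dx": 0.6663, "dy": 0.1825, "dz": 0.0875, "aperture": 0}]' | python3 inch.py; python3 p.py|tail -9
```

```text
clock: 14.8
position: [0.6214, 0.1493, 0.1371]
orientation: [2.311, 2.128, 0.0]
ft_force: [0.5, 0.2, 0.6]
width: 0.0002
grip_force: 0.0
[0.6214156  0.14925847 0.13712128]
1.45 [0.6202 0.1494] [-0.     -0.0012 -0.0009]
1.2 [0.5901 0.1555] [ 0.0036 -0.0317 -0.0009]
1.0 [0.5655 0.1549] [ 0.001  -0.0561 -0.0009]
0.8 [0.5416 0.1494] [-0.0064 -0.0796 -0.0009]
0.6 [0.5192 0.1393] [-0.0184 -0.1011 -0.0009]
0.4 [0.4992 0.1249] [-0.0343 -0.1198 -0.0009]
0.2 [0.4825 0.1069] [-0.0537 -0.1349 -0.0009]
0 [0.4698 0.0859] [-0.0757 -0.1459 -0.0009]
```

Run:
```python
from h import *
snap('scene','s7.png',(220,120,420,270),4)
```

```text
(no output)
```

View pics/s7.png

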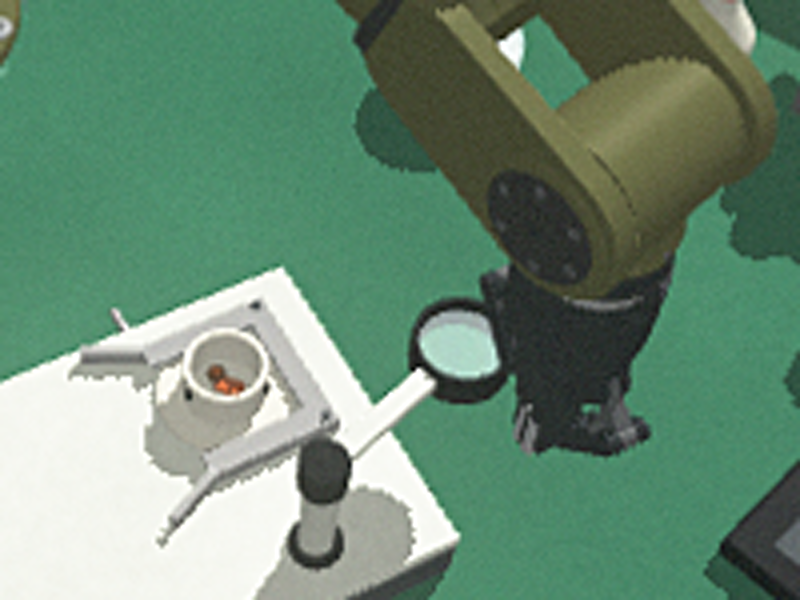

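Fingertips stand just beyond the lens (lens at crop (460,348)), and the open dish sits well in the keeper. Push along the arc.

```bash
echo '[{"dx": 0.0038, "dy": -0.02, "aperture": 0}, {"dx": 0.005, "dy": -0.04, "aperture": 0}, {"dx": 0.0038, "dy": -0.055, "aperture": 0}, {"dx": 0.0013, "dy": -0.07, "aperture": 0}, {"dx": -0.0025, "dy": -0.085, "aperture": 0}, {"dx": -0.0075, "dy": -0.1, "aperture": 0}, {"dx": -0.015, "dy": -0.1138, "aperture": 0}, {"dx": -0.0225, "dy": -0.1263, "aperture": 0}, {"dx": -0.0225, "dy": -0.1263, "aperture": 0}]' | python3 inch.py|grep -E 'pos|ft';  echo '[{"dx": -0.01, "dy": -0.0125, "aperture": 0}, {"dx": -0.02, "dy": -0.0225, "aperture": 0}, {"dx": -0.0313, "dy": -0.0338, "aperture": 0}, {"dx": -0.0438, "dy": -0.0425, "aperture": 0}, {"dx": -0.0575, "dy": -0.05, "aperture": 0}, {"dx": -0.0688, "dy": -0.055, "aperture": 0}, {"dx": -0.0688, "dy": -0.055, "aperture": 0}]' | python3 inch.py|grep -E 'pos|ft'
```

```text
position: [0.519, 0.1401, 0.1379]
ft_force: [-0.3, 0.2, 0.4]
position: [0.4705, 0.0882, 0.1364]
ft_force: [-0.5, 0.8, 0.7]
```

Run:
```python
from h import *
snap('wrist','w8.png',s=1.42)
```

```text
(no output)
```

View pics/w8.png

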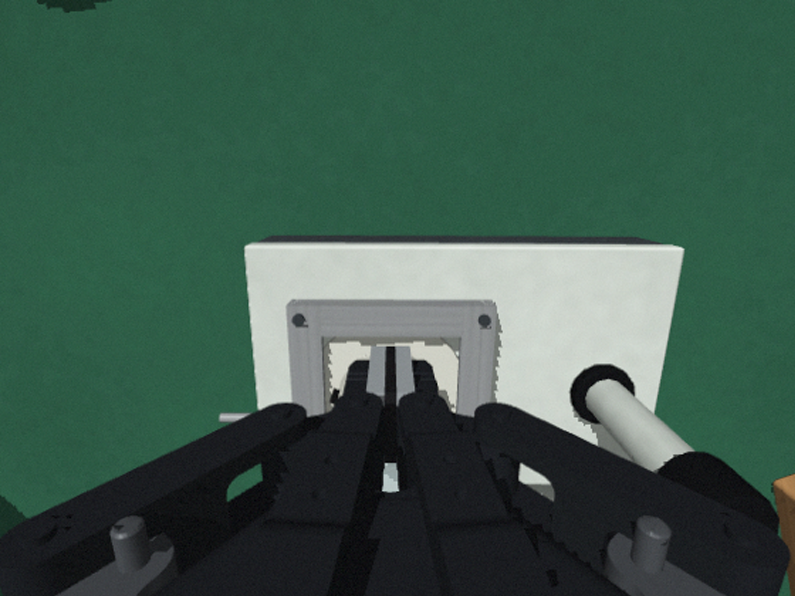

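The lens has gone under/behind the fingers (out of view below), post knob at (715,490). Push on to the stop in small steps.

Converted, -0.002 m / 0.8 = -0.0025, -0.001 m / 0.8 = -0.0013.

```bash
for i in 1 2 3; do echo '[{"dx": -0.0013, "aperture": 0}, {"dx": -0.0025, "aperture": 0}, {"dx": -0.0025, "aperture": 0}]' | python3 inch.py|grep -E 'pos|ft'; done
```

```text
position: [0.4708, 0.0873, 0.1362]
ft_force: [-0.4, -0.4, 0.6]
position: [0.4705, 0.0852, 0.1362]
ft_force: [0.3, 0.5, -0.8]
position: [0.4703, 0.0833, 0.1363]
ft_force: [0.3, 1.8, -0.4]
```

Converted, -0.0015 m / 0.8 = -0.0019, -0.001 m / 0.8 = -0.0013.

```bash
for i in 1 2 3; do echo '[{"dx": -0.0013, "aperture": 0}, {"dx": -0.0019, "aperture": 0}, {"dx": -0.0019, "aperture": 0}]' | python3 inch.py|grep -E 'pos|ft'; done
```

```text
position: [0.4703, 0.0829, 0.1363]
ft_force: [0.5, 13.0, -0.8]
position: [0.4703, 0.0827, 0.1364]
ft_force: [1.6, 26.3, -3.9]
position: [0.4702, 0.0824, 0.1364]
ft_force: [3.9, 39.4, -4.1]
```

Firm stop at y≈0.083, as expected. Back off and retreat upward, then look.

Converted, 0.22 m / 0.8 = 0.275, 0.17 m / 0.8 = 0.2125.

```bash
echo '[{"dx": 0.005, "aperture": 0}, {"dx": 0.0188, "aperture": 0}, {"dx": 0.0375, "aperture": 0}, {"dx": 0.0625, "dz": -0.025, "aperture": 0}, {"dx": 0.1, "dz": -0.075, "aperture": 0}, {"dx": 0.15, "dz": -0.125, "aperture": 0}, {"dx": 0.2125, "dz": -0.15, "aperture": 0}, {"dx": 0.275, "dz": -0.15, "aperture": 0}, {"dx": 0.275, "dz": -0.15, "aperture": 0}, {"dx": 0.275, "dz": -0.15, "aperture": 0}]' | python3 inch.py
python3 - <<'E'
from h import *
a=viewer.grab_frame('top')[145:245,222:422,::-1];b=viewer.grab_frame('scene')[170:370,60:360,::-1]
cv2.imwrite('pics/f.png',np.vstack([cv2.resize(a,(560,280),interpolation=cv2.INTER_CUBIC),cv2.resize(b,(560,320))[:320]])[:600])
E
```

```text
clock: 19.3
position: [0.4874, 0.2994, 0.2558]
orientation: [2.307, 2.132, -0.001]
ft_force: [0.5, 0.2, -0.1]
width: -0.0001
grip_force: 0.0
```

View pics/f.png

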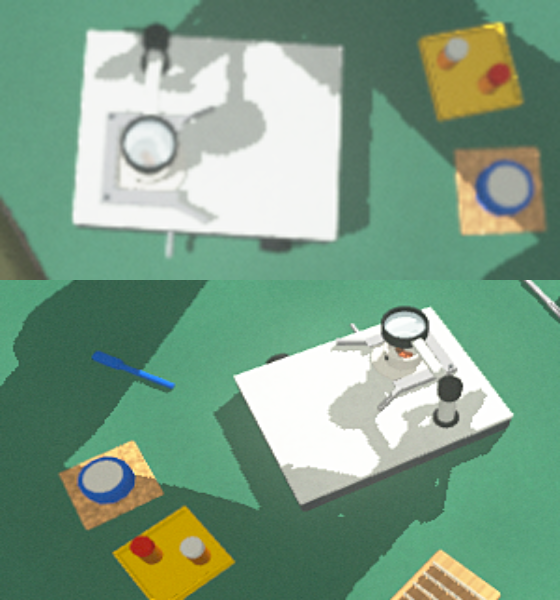

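The lens is over the dish (top at (150,143)), the cap is flat and wholly on the mat (504,187), the vials haven't moved, and the gripper is clear.

```bash
python3 -c "
from cell import ctrl, viewer, order
print(order.sign_off())"
```

```text
the job is handed in; nothing more can be done
None
```

I handed the job in at about 19 s of the 64 s allowed: the dish is home in the keeper, the cap lies open side down on the cork mat, the lens was pushed to its stop over the open dish, and the gripper is clear of everything. The hand-in returned no verdict.

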